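Hang the test coupon and hold the contact probe on its mark

TASK

Hang the metal coupon that has an eye by that eye on the peg of the sloping rest, lying flat on the raised strip and pointing straight down the slope, and let go of it. Then take the contact probe from its holder and press its sprung tip lightly inside the ring engraved on the coupon, with the probe square to the sloping coupon and the tip pushed about half-way in; never push hard. Finish still holding the probe there, and leave the other things on the bench where they are.

Things in the scene. Friction and masses are not known exactly. Their poses are not given: they have to be found in the camera images.
- coupon_center (a point): centre (half-way up) of the test coupon: a loose flat aluminium bar, 100 mm long (its x), 36 mm wide (y), 10 mm thick (z up), about 90 g, lying flat on the bench. A 17 mm round hole (the eye) goes through it 36 mm from the centre towards +x; the engraved ring is on its upper face, 32 mm from the centre towards -x
- coupon: the same coupon, origin at the centre of its underside, same axes
- eye (a point): centre of the coupon's eye (17 mm hole), at the underside of the coupon
- mark (a point): centre of the engraved ring (16 mm inside width, dot in the middle) on the coupon's upper face; z is the normal of that face
- panel: fixed rest sloping 20 degrees, low end towards the robot. Origin: foot of the peg, on the face of the raised steel strip; x up the slope, y across, z square to the slope, along the peg. Peg: 11 mm thick, 30 mm long, tapered over its last 8 mm. Strip: 26 mm wide (the coupon overhangs it 5 mm each side), 12 mm above the 80 mm wide panel, reaching 113 mm down-slope and 27 mm up-slope of the peg
- holder: fixed grey block, 70 x 70 x 70 mm, with a 22 mm upright hole in which the probe stands. Origin at the centre of its underside
- probe_grip (a point): centre of the probe's handle. Loose probe, about 130 g, upright in the holder, z up. Handle: white, square, 22 x 22 mm (sides along x and y), 70 mm tall, half above and half below this point, resting on the holder's top. Below, in the hole: steel nose 18 mm thick, 45 mm long, then the brass tip, 6 mm thick, 16 mm long, whose end is 96 mm below this point. Lift 65 mm to clear the holder
- probe: the same probe, origin at the lower end of the nose on its axis, z along the handle (80 mm below probe_grip)
- probe_tip (a point): the very end of the probe's sprung brass tip, on the probe's axis
- plunger (a joint): how far the sprung tip is pushed into the probe, m: 0 fully out, 0.014 fully in. It takes about 1 N to start it moving and 0.25 N more per mm (about 2.75 N half-way)
- blank: plain aluminium coupon of the same outer size as the test coupon (100 x 36 x 10 mm) but with no hole and no ring: not to be used. Origin at the centre of its underside
- beaker: glass beaker, 72 mm across, 95 mm tall; bystander. Origin at the centre of its underside
- bottle: white plastic bottle, 64 mm across, 160 mm tall; bystander. Origin at the centre of its underside
- jar: brown glass jar, 60 mm across, 70 mm tall; bystander. Origin at the centre of its underside
- dish: shallow white dish, 84 mm across, 16 mm tall; bystander. Origin at the centre of its underside
- spatula: small spatula with a wooden handle, 150 mm long, lying flat between the rest and the robot; bystander. Origin near its middle
Not all that is in view belongs to the job. Leave any blue or green look-alike of the holder alone. Leave any yellow look-alike of the part that bears panel alone.

How it is judged:
By the outcome, as a careful person would: the job done as asked, in the order asked, and still so for the second after the job is handed in, while the arm keeps its last pose, push and grip.
It also fails if it takes over 64 s, if anything falls off the work surface, if the arm or the gripper's body presses on something with over 40 N, if the wrist force passes 120 N, or if a joint passes its speed limit or range.

ROBOT

A 6-joint arm with a two-finger parallel gripper is mounted at the origin on the work surface. World frame = base frame: x ahead of the robot, y to its left, z up, the work surface at z = 0. Lengths are in m, angles in degrees, forces in N, time in s.
With the tool pointing down it reaches from about 0.325 to 0.775 m from the base axis. Payload 5.5 kg.
Tool frame: the origin (TCP) lies at the centre of the arm's flange, where the gripper is bolted on; the fingertips stand 182 mm ahead of it and the grasp point (between the pads) lies 163 mm ahead of it; z points along the fingers, y is the direction in which the jaws open and shut (so a half turn about z gives the same grasp; the last joint's range is limited). The gripper opens to 88 mm and grips with 3 to 60 N. Pads are 20 mm wide; open, the fingers measure 115 mm over their backs; the gripper's body (75 mm by 178 mm) begins 61 mm behind the grasp point.
Start: joints at [63.558, 5.22, 70.514, -0, 104.267, -3.249], TCP at [0.236, 0.552, 0.405] pointing down, gripper open.
Joint ranges: [-164.24, 164.24], [-49.07, 125.15], [9.68, 141.18], [-86.29, 266.29], [3.28, 154.24], [-151.56, 151.56]. Speed limits (degrees/s): [147.25, 147.25, 172.46, 180, 180, 180].

INTERFACE

Orientations are given as [roll, pitch, yaw] about the fixed x, y, z axes, in that order (R = Rz(yaw) Ry(pitch) Rx(roll)).
In Python, from station import r gives the robot as it stands. The module is installed in compiled form; this text tells all that it offers. Calls block until the motion is done:
- r.reach(position, orientation): joint-space move of the TCP to a pose.
- r.servo_line(position, rotation=None, speed=0.15): straight line of the TCP; rotation=None keeps the orientation; speed is the mean speed in m/s.
- r.move_joints(angles): joint-space move.
- r.let_go() and r.grab(squeeze=None): open the fingers fully, or close them until they stop; squeeze is the grip in N (None keeps the last).
- r.wait(seconds).
- r.inverse_kinematics(position, orientation): joint angles nearest the present ones, or None.
- r.sense(): the state.
- r.snapshot(name): name is "side" or "top"; returns a dict with "frame" (384x512x3 uint8, red, green, blue), "fx", "fy", "cx", "cy" (pixels), "R" (3x3) and "t" (3): a world point X has camera coordinates R X + t. Camera axes: x right, y down, z forward; pixel columns grow to the right and rows downward; lengths in m; the calibration is good to about 2 mm. A picture is of the moment at which its call begins. There is no depth.
A pose or a line that the arm cannot do raises r.IKError and nothing moves.
- r.hand_in(): hands the job in, once; it reports no verdict.
The state is a dict: "clock": time; "joints": joint angles; "joint_vel": joint speeds; "joint_torque": joint torques, N m; "tcp_pos": TCP position; "orientation": TCP orientation; "contact_force": force on the tool from outside, world axes, zero at the start; "torque": the same for the moment, N m; "opening": finger opening in m.
Only numpy, scipy, OpenCV 4.12 (cv2) and the standard library are available. Lean on these libraries where they do the work, as an engineer would, in place of code of your own. Each camera call takes 0.05 s, during which the arm holds its last target.

## Working session

There is one attempt and no reset: what is moved stays moved. The work goes in short steps, each a Python script; the robot and the scene stay as the last script left them, time stands still between calls to the robot, and variables do not carry over. Pictures are saved under pics/ and viewed, and the job is handed in when it is done.

```bash
mkdir -p pics; ls
python3 - <<'E'
from station import r
import cv2,numpy as np,pickle
s=r.sense();print(s)
for n in("side","top"):
    d=r.snapshot(n);pickle.dump(d,open(f"{n}0.pkl","wb"))
    print(n,d["fx"],d["fy"],d["cx"],d["cy"],np.round(d["R"],4).tolist(),np.round(d["t"],4).tolist())
    cv2.imwrite(f"pics/{n}0.png",cv2.resize(d["frame"][:,:,::-1],(800,600),interpolation=cv2.INTER_CUBIC))
E
```

```text
pics
{'clock': 0.0, 'joints': array([ 6.35602141e+01,  5.26433088e+00,  7.05821232e+01, -6.80675456e-04,
        1.04268253e+02, -3.24923740e+00]), 'joint_vel': array([ 0.02012537,  0.07659269,  0.01944309,  0.07036335, -0.06358371,
        0.08426132]), 'joint_torque': array([-4.15455961e-04, -4.46468389e+01, -4.06436026e+01,  6.99673081e-02,
        2.96750525e-02, -1.36655103e-04]), 'tcp_pos': array([0.23630776, 0.55156611, 0.40349136]), 'orientation': array([-1.79885440e+02, -5.84257170e-03,  1.56809279e+02]), 'contact_force': array([ 0.4362248 , -0.1219621 , -0.29496031]), 'torque': array([-0.00657757, -0.01939742,  0.05184575]), 'opening': 0.08766973483124547}
side 443.70321458695764 443.70321458695764 248.5357253428607 182.1642003064094 [[-0.9906, -0.1359, -0.0162], [-0.0719, 0.6171, -0.7836], [0.1164, -0.775, -0.6211]] [0.4868, 0.137, 1.2965]
top 377.69536797400104 377.69536797400104 254.51368818699726 192.10626404965666 [[0.0039, -0.9998, 0.02], [-0.9885, -0.0069, -0.1512], [0.1513, -0.0192, -0.9883]] [-0.0398, 0.5201, 1.1992]
```

View pics/side0.png

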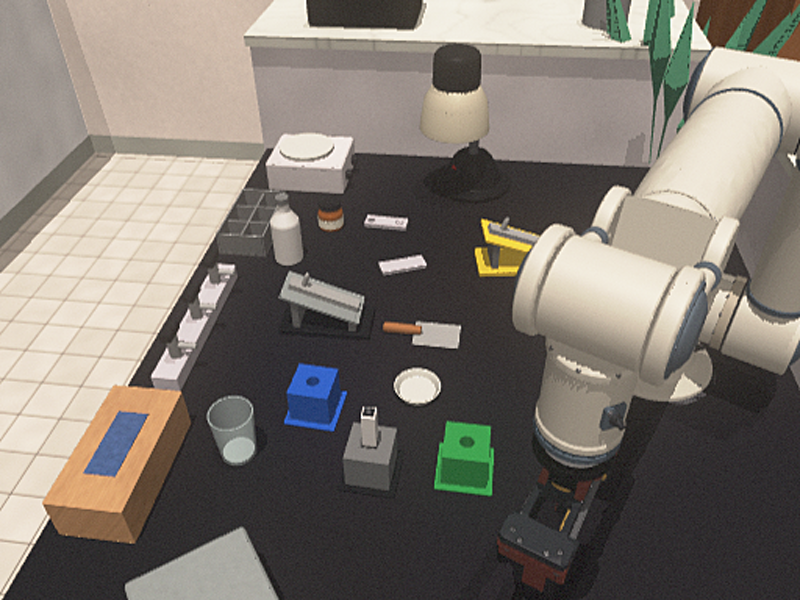

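View pics/top0.png

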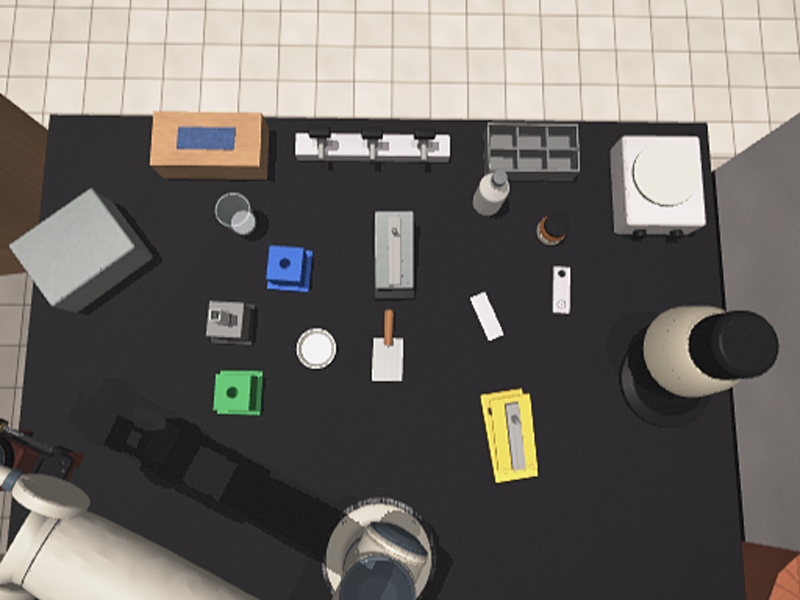

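Candidates (800x600 views):
- **Coupon:** the bar with eye and ring is at top (562,290), side (386,222). The plain blank is at top (486,316), side (402,264).
- **Rest:** grey at top (394,255), side (322,300). The yellow look-alike is at top (510,436).
- **Holder:** grey, with the white probe, at top (229,321), side (370,455). The blue one is at top (288,268) and the green at top (238,393).

I choose the coupon with the eye, the grey rest and the grey holder. Close crops next.

```bash
cat > h.py <<'E'
import numpy as np,cv2,pickle
from scipy.optimize import least_squares
def load(n): return pickle.load(open(n,"rb"))
def proj(d,X):
    c=np.asarray(X)@np.array(d["R"]).T+d["t"]
    return np.stack([d["fx"]*c[...,0]/c[...,2]+d["cx"],d["fy"]*c[...,1]/c[...,2]+d["cy"]],-1)
def onz(d,uv,z):
    R=np.array(d["R"]);C=-R.T@d["t"]
    v=R.T@np.array([(uv[0]-d["cx"])/d["fx"],(uv[1]-d["cy"])/d["fy"],1])
    return C+v*(z-C[2])/v[2]
def tri(ds,uvs):
    f=lambda X:np.concatenate([proj(d,X)-uv for d,uv in zip(ds,uvs)])
    s=least_squares(f,[.5,0,.05]);return s.x,np.abs(s.fun).max()
def tile(d,x0,y0,w,h,k):
    c=d["frame"][y0:y0+h,x0:x0+w,::-1]
    c=cv2.resize(c,None,fx=k,fy=k,interpolation=cv2.INTER_CUBIC)
    c=cv2.copyMakeBorder(c,16,0,30,0,cv2.BORDER_CONSTANT)
    for i in range(0,w,5):
        x=int(30+(i+.5)*k)
        cv2.line(c,(x,11),(x,16),(0,255,255),1)
        if i%10==0: cv2.putText(c,str(x0+i),(x-10,10),0,.35,(255,255,255),1)
    for i in range(0,h,5):
        y=int(16+(i+.5)*k)
        cv2.line(c,(25,y),(30,y),(0,255,255),1)
        if i%10==0: cv2.putText(c,str(y0+i),(0,y+4),0,.35,(255,255,255),1)
    return c
def save(name,*ts):
    H=max(t.shape[0] for t in ts)
    im=np.hstack([cv2.copyMakeBorder(t,0,H-t.shape[0],0,4,cv2.BORDER_CONSTANT) for t in ts]);print(im.shape);cv2.imwrite(name,im)
E
python3 - <<'E'
from h import *
s=load("side0.pkl");t=load("top0.pkl")
save("pics/coup.png",tile(s,226,130,45,30,8),tile(t,340,162,40,46,9))
save("pics/panel.png",tile(s,175,165,68,55,6),tile(t,232,128,40,66,8))
save("pics/hold.png",tile(s,212,255,50,62,7),tile(t,126,185,42,40,9))
E
```

```text
(430, 788, 3)
(544, 796, 3)
(450, 796, 3)
```

View pics/coup.png

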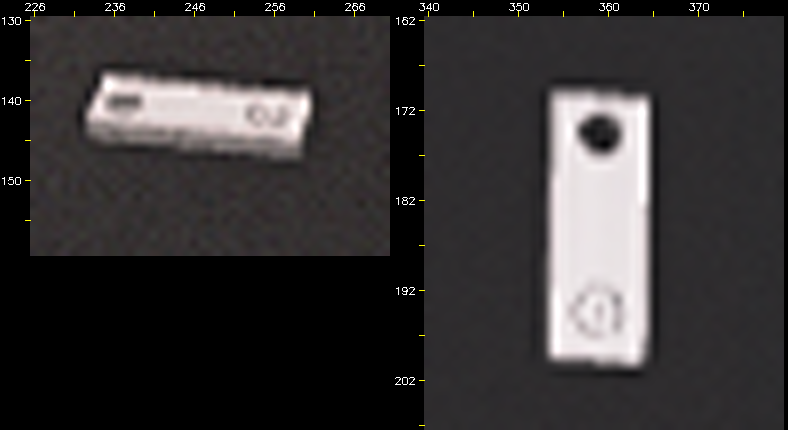

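View pics/panel.png

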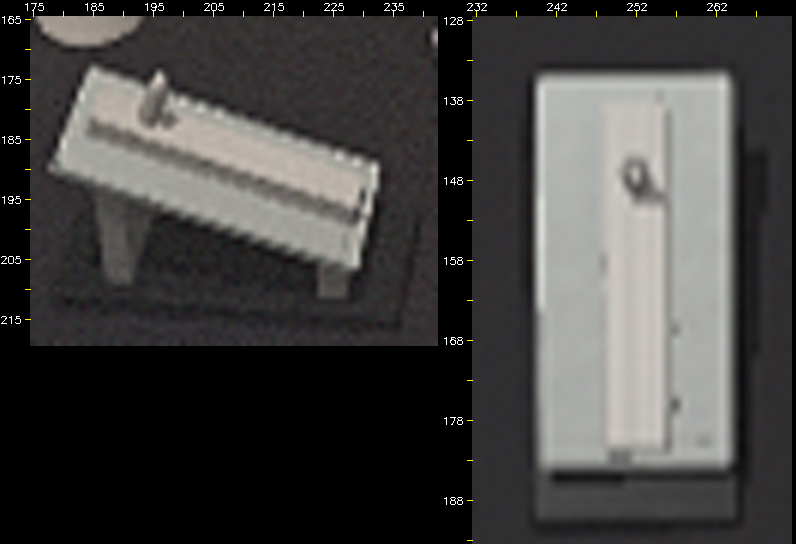

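View pics/hold.png

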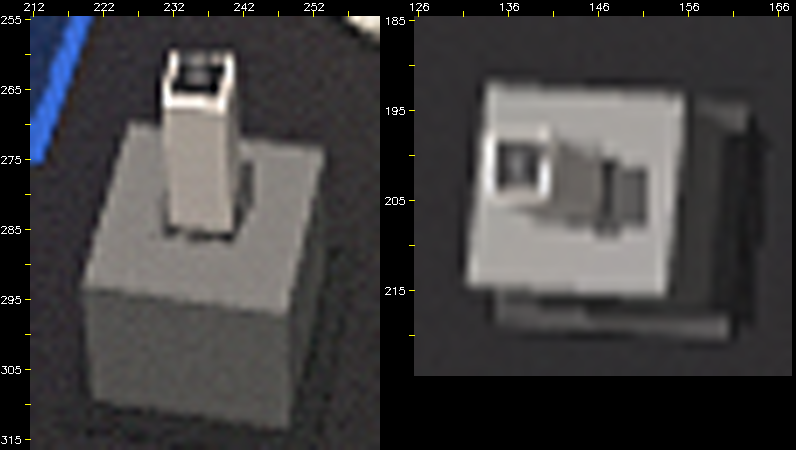

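Run:
```python
from h import *
s=load("side0.pkl");t=load("top0.pkl")
save("pics/panel_s.png",tile(s,176,168,64,46,12))
# coupon & contours, upsampled threshold
for n,d,(x0,y0,w,h),th in (("coup",t,(340,162,40,46),130),("hold",t,(126,185,42,40),100)):
    c=cv2.cvtColor(d["frame"][y0:y0+h,x0:x0+w],cv2.COLOR_RGB2GRAY)
    c=cv2.resize(c,None,fx=8,fy=8,interpolation=cv2.INTER_CUBIC)
    cs,_=cv2.findContours((c>th).astype(np.uint8),0,2);m=max(cs,key=cv2.contourArea)
    b=cv2.boxPoints(cv2.minAreaRect(m))/8+[x0-.44,y0-.44]
    print(n,b.round(2).tolist())
b=np.array([onz(t,p,.01)[:2] for p in [(353.5,169.7),(364.6,170.3),(363.8,200.3),(353.2,199.7)]]);print(b)
print("eye",onz(t,(358.9,174.7),.005),"ring",onz(t,(358.8,194.3),.01))
print("side eye",onz(s,(237.0,140.2),.008),"ring",onz(s,(255.2,141.6),.01))
```

```text
(568, 802, 3)
coup [[353.23, 200.22], [353.54, 169.89], [364.59, 170.01], [364.28, 200.33]]
hold [[131.29, 214.71], [132.72, 191.79], [155.68, 193.22], [154.25, 216.14]]
[[ 0.60456072 -0.37484122]
 [ 0.60278344 -0.4128425 ]
 [ 0.49954902 -0.40595905]
 [ 0.50135222 -0.37011812]]
eye [ 0.58834519 -0.39421403  0.005     ] ring [ 0.51987298 -0.38979127  0.01      ]
side eye [ 0.58978953 -0.39896091  0.008     ] ring [ 0.5201545  -0.39404793  0.01      ]
```

View pics/panel_s.png

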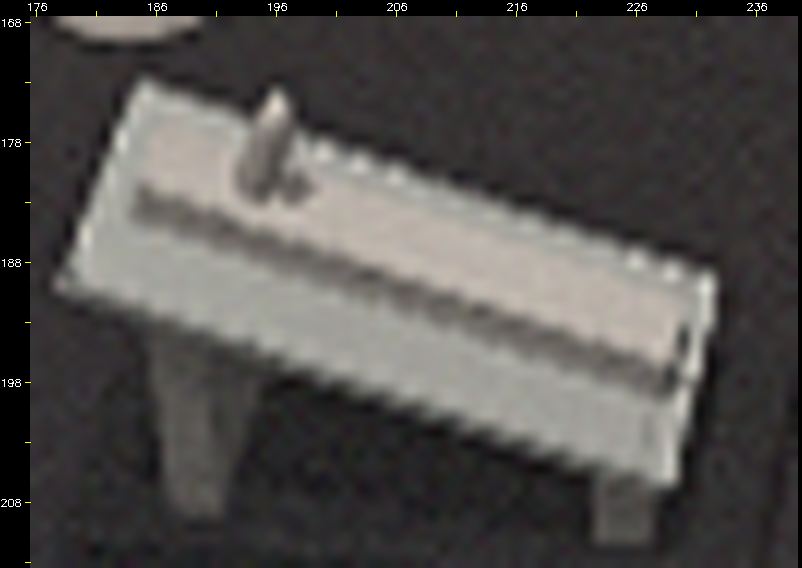

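Run:
```python
from h import *
t=load("top0.pkl")
a=tile(t,236,130,34,34,11);b=tile(t,236,162,34,34,11)
save("pics/panel_t.png",a,b)
```

```text
(390, 816, 3)
```

View pics/panel_t.png

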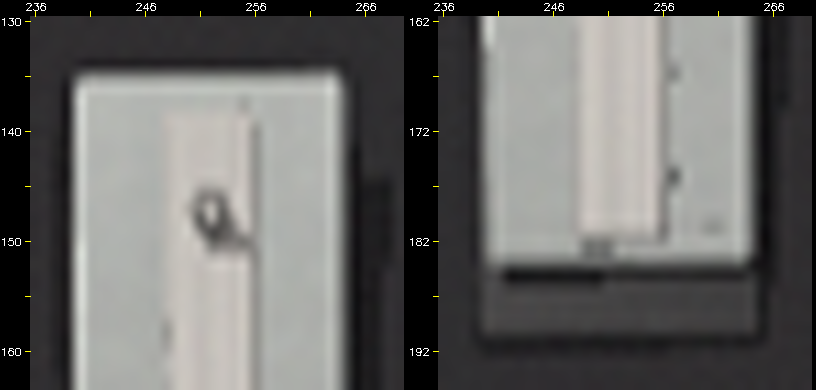

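Run:
```python
from h import *
from scipy.spatial.transform import Rotation as Ro
s=load("side0.pkl");t=load("top0.pkl")
obsT=[(247.9,138.2),(255.7,138.2),(248.1,181.7),(255.8,181.7),(251.7,146.7),(239.5,134.6),(263.9,134.6),(240,184.1),(264,184.1)]
obsS=[(184.7,181.4),(228.7,196.6),(196.1,173.7),(184.9,172.4),(178,189.9),(229.3,206.8),(232.4,188.7)]
def RR(yaw): return (Ro.from_euler('z',yaw)*Ro.from_euler('y',-20,degrees=True)).as_matrix()
def res(p,sep=False):
    R=RR(p[3]);T=p[:3];u,l=p[4:6]
    P=np.array([(.027,.013,0),(.027,-.013,0),(-.113,.013,0),(-.113,-.013,0),(0,0,.03),(u,.04,-.012),(u,-.04,-.012),(l,.04,-.012),(l,-.04,-.012)])
    Q=np.array([(.027,.013,0),(-.113,.013,0),(0,0,.03),(u,-.04,-.012),(u,.04,-.012),(l,.04,-.012),(l,-.04,-.012)])
    a=proj(t,P@R.T+T)-obsT;b=proj(s,Q@R.T+T)-obsS
    return (a,b) if sep else np.r_[a.ravel(),b.ravel()]
o=least_squares(res,[.65,0,.1,0,.04,-.12],loss='soft_l1')
print(o.x.round(4),np.degrees(o.x[3]));a,b=res(o.x,True);print(a.round(1).tolist());print(b.round(1).tolist())
# probe handle top in both views
X,e=tri([t,s],[(137.1,200.7),(236.2,262.0)]);print("handle top",X,e)
b=np.array([onz(t,q,.07) for q in [[131.29, 214.71], [132.72, 191.79], [155.68, 193.22], [154.25, 216.14]]]);print(b,b.mean(0))
hs=[(219,293.5),(248.5,297),(253.2,274),(226,270)]
b=np.array([onz(s,q,.07) for q in hs]);print(b,b.mean(0))
```

```text
[ 0.659  -0.0266  0.0953  0.0158  0.0366 -0.1228] 0.9042985397409773
[[-0.3, -0.2], [0.1, -0.3], [-0.1, -0.2], [0.2, -0.3], [0.2, 0.6], [-0.3, 0.2], [0.2, 0.1], [-0.2, -0.3], [0.1, -0.5]]
[[-0.2, 0.0], [0.1, -0.0], [0.4, 0.7], [-0.3, 0.2], [0.2, -1.0], [-0.0, -0.5], [0.8, 0.7]]
handle top [0.4751019  0.31384861 0.14459569] 0.30870213526804946
[[0.44096069 0.3516487  0.07      ]
 [0.51402767 0.35099915 0.07      ]
 [0.50993433 0.27816183 0.07      ]
 [0.43685807 0.27948348 0.07      ]] [0.47544519 0.31507329 0.07      ]
[[0.51220201 0.34999709 0.07      ]
 [0.44212459 0.35130012 0.07      ]
 [0.43999728 0.28222093 0.07      ]
 [0.50834115 0.27794099 0.07      ]] [0.47566626 0.31536478 0.07      ]
```

Run:
```python
from h import *
from station import r
P=[.5522,-.393];o=[180,0,-3.5]
print(r.inverse_kinematics([*P,.36],o))
r.reach([*P,.36],o);print(r.sense()["clock"])
r.servo_line([*P,.215],speed=.2);s=r.sense();print(s["clock"],s["tcp_pos"],s["orientation"],s["contact_force"])
r.servo_line([*P,.1855],speed=.1);s=r.sense();print(s["clock"],s["tcp_pos"],s["orientation"],s["contact_force"])
for n in("side","top"):
    d=r.snapshot(n);pickle.dump(d,open(f"{n}1.pkl","wb"))
save("pics/g1.png",tile(load("side1.pkl"),210,95,80,75,5),tile(load("top1.pkl"),335,150,50,60,6))
```

```text
[-3.83148235e+01  1.72115805e+01  6.15071050e+01 -2.54444375e-14
  1.01281315e+02  5.51851765e+01]
3.575
4.45 [ 0.55261366 -0.39318225  0.21676492] [ 1.79919626e+02 -1.16321869e-01 -3.49179886e+00] [ 0.45388514  0.87037577 -0.23817078]
4.8917 [ 0.55209911 -0.39291223  0.18506378] [-1.79965658e+02  4.62607252e-02 -3.49918846e+00] [ 0.97977656 -0.46552328 -0.40899728]
(391, 768, 3)
```

View pics/g1.png

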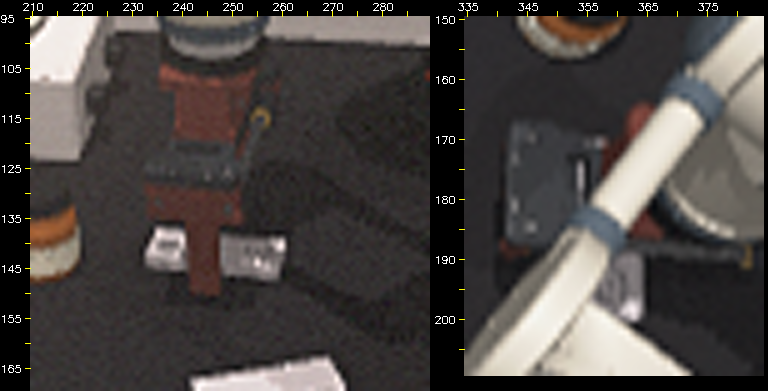

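The near finger straddles the coupon's middle (side pixel 246,142), with the eye left at (237,140) and the ring right. Gripping and lifting.

```bash
cat >> h.py <<'E'
from scipy.spatial.transform import Rotation as Ro
PO=np.array([.659,-.0266,.0953]);PY=.9
PR=(Ro.from_euler('z',PY,degrees=True)*Ro.from_euler('y',-20,degrees=True))
def tool_or(spin=0):
    R=PR*Ro.from_euler('x',180,degrees=True)*Ro.from_euler('z',spin,degrees=True)
    return R.as_euler('xyz',degrees=True)
def pan(p): return PO+PR.apply(p)
E
python3 - <<'E'
from h import *
from station import r
print(tool_or(),pan([-.037,0,.182+.003+.05]),r.inverse_kinematics(pan([-.037,0,.182+.003+.05]),tool_or()))
r.grab(squeeze=25);s=r.sense();print(s["clock"],s["tcp_pos"],s["opening"],s["contact_force"])
r.servo_line([.5522,-.393,.30],speed=.2);s=r.sense();print(s["clock"],s["opening"],s["contact_force"],s["joint_vel"])
r.reach(pan([-.037,0,.182+.003+.055]),tool_or());r.wait(.2)
s=r.sense();print(s["clock"],s["tcp_pos"],s["orientation"],s["opening"],s["contact_force"])
for n in("side","top"):
    d=r.snapshot(n);pickle.dump(d,open(f"{n}2.pkl","wb"))
save("pics/g2.png",tile(load("side2.pkl"),160,130,90,90,5),tile(load("top2.pkl"),225,120,55,80,5))
E
```

```text
[180.  -20.    0.9] [ 0.54387084 -0.02840859  0.30347302] [ -7.44547872 -11.96038873  98.29389712   2.96193233  73.88216499
  81.32839593]
5.8417 [ 0.55219527 -0.39298779  0.18545704] 0.035707549329176545 [-0.16409855  1.09560069 -0.30868124]
6.5667 0.03564554933321127 [-0.35489502  0.06289761 -1.62432972] [-0.00680172  0.98182554  1.42676801  0.04467111 -0.00819814  0.0777419 ]
8.1417 [ 0.5424641  -0.02935151  0.30803329] [179.99066428 -19.9733866    0.8225148 ] 0.035876557118379476 [-0.66275751 -0.53324953 -1.26150534]
(466, 793, 3)
```

View pics/g2.png

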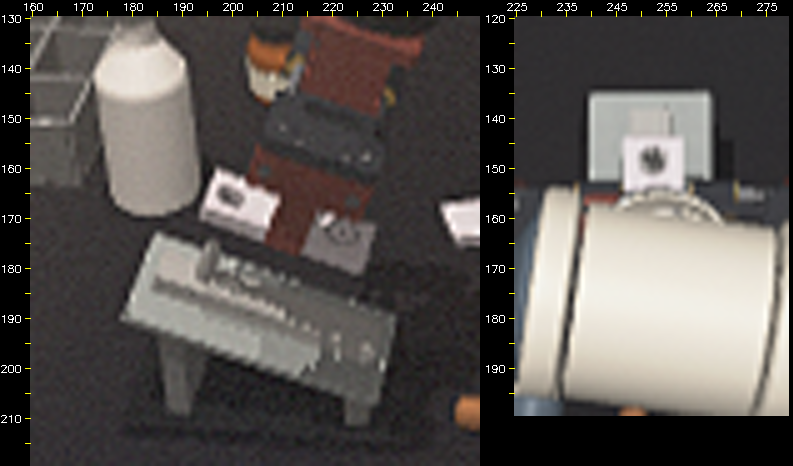

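Run:
```python
from h import *
save("pics/g2z.png",tile(load("side2.pkl"),190,150,45,35,9),tile(load("top2.pkl"),238,135,28,30,11))
```

```text
(346, 781, 3)
```

View pics/g2z.png

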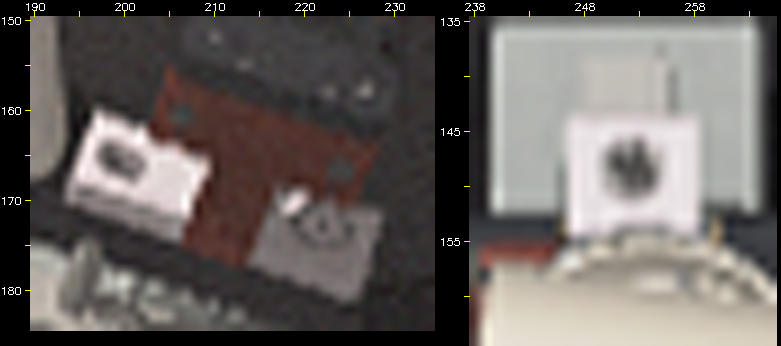

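Run:
```python
from h import *
s=load("side2.pkl");t=load("top2.pkl")
T=np.array([ 0.5424641,-0.02935151,0.30803329]);R=Ro.from_euler('xyz',[179.99,-19.973,.8225],degrees=True)*Ro.from_euler('x',180,degrees=True)
f=lambda p:T+R.apply(np.array(p)-[0,0,.185])
for nm,p in (("eye",(.036,0,.01)),("mark",(-.032,0,.01)),("cornL",(.05,.018,.01)),("cornR",(.05,-.018,.01))):
    X=f(p);print(nm,X.round(4),"side",proj(s,X).round(1),"top",proj(t,X).round(1), "panel",PR.inv().apply(X-PO).round(4))
X,e=tri([t,s],[(252.2,148.1),(199.5,165.5)]);print(X,e,PR.inv().apply(X-PO))
```

```text
eye [ 0.6361 -0.028   0.1559] side [199.9 165.7] top [252.5 148.4] panel [-0.0009 -0.0011  0.0648]
mark [ 0.5722 -0.029   0.1326] side [221.9 173.3] top [252.6 170.8] panel [-0.0689 -0.001   0.0648]
cornL [ 0.649  -0.0099  0.1606] side [194.  167.7] top [246.5 143.8] panel [0.0132 0.0169 0.0647]
cornR [ 0.6495 -0.0458  0.1606] side [196.6 160.5] top [258.4 143.8] panel [ 0.0131 -0.0191  0.0648]
[ 0.63687172 -0.02715089  0.15703594] 0.018588453116706205 [ 0.00031558 -0.00020324  0.06558315]
```

Run:
```python
from h import *
from station import r
f0=PR.inv().apply(r.sense()["contact_force"])
for h in (.035,.026,.018,.010,.005,.003,.0015,.0005,-.0005,-.0015,-.0025,-.0035):
    r.servo_line(pan([-.0375,.0003,.185+h]),speed=.08 if h>.008 else .02)
    s=r.sense();f=PR.inv().apply(s["contact_force"])-f0;print(h,round(s["clock"],2),PR.inv().apply(s["tcp_pos"]-PO).round(4),f.round(1),round(s["opening"],4))
    if np.linalg.norm(f)>5: break
for n in("side","top"):
    d=r.snapshot(n);pickle.dump(d,open(f"{n}3.pkl","wb"))
save("pics/g3.png",tile(load("side3.pkl"),170,150,75,70,6),tile(load("top3.pkl"),232,128,40,46,7))
```

```text
0.035 8.64 [-0.0381  0.0004  0.2187] [-0.3  0.9 -0.8] 0.0357
0.026 8.9 [-0.0378  0.0004  0.2103] [-1.3  0.2 -0.8] 0.036
0.018 9.15 [-0.0378  0.0003  0.2023] [ 0.   0.3 -0.1] 0.0361
0.01 9.4 [-0.0379  0.0003  0.1942] [0.3 0.3 0. ] 0.0355
0.005 9.8 [-0.0376  0.0003  0.1899] [-0.   0.9  0.3] 0.0357
0.003 10.05 [-0.0375  0.0003  0.1879] [-0.7  0.4  0. ] 0.0361
0.0015 10.3 [-0.0376  0.0003  0.1864] [-0.  -0.2  0.7] 0.0359
0.0005 10.55 [-0.0375  0.0003  0.1854] [-0.4 -0.2 -0.4] 0.0356
-0.0005 10.8 [-0.0375  0.0003  0.1844] [-0.2  0.2 -0.8] 0.0358
-0.0015 11.05 [-0.0375  0.0003  0.1835] [-0.4 -0.6 -1. ] 0.0355
-0.0025 11.3 [-0.0374  0.0003  0.1834] [-4.3  0.6  5.6] 0.0356
(436, 798, 3)
```

View pics/g3.png

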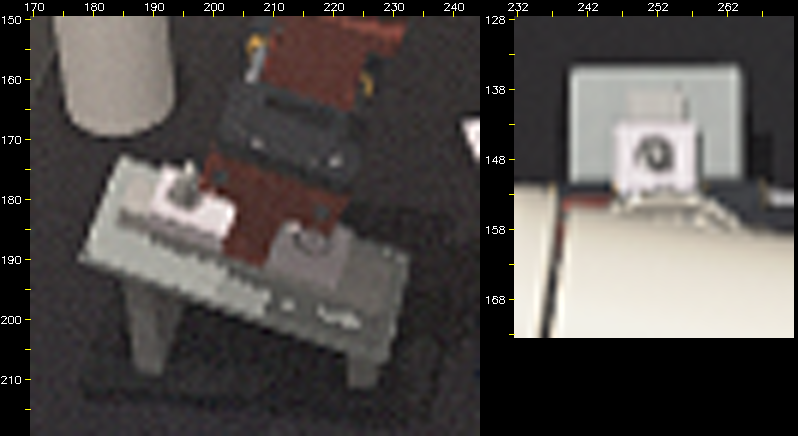

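The peg shows through the eye (side 195,178; top 252,147) and contact came at about seat height. Releasing and backing off along the slope normal.

Run:
```python
from h import *
from station import r
r.servo_line(pan([-.0375,.0003,.1837]),speed=.02)
r.let_go();s=r.sense();print(s["clock"],s["opening"],s["contact_force"])
r.servo_line(pan([-.0375,.0003,.27]),speed=.2)
H=np.array([.4755,.3152])
r.reach([*H,.36],[180,0,87.7]);s=r.sense();print(s["clock"],s["joints"].round(1),s["tcp_pos"],s["orientation"],s["contact_force"])
for n in("side","top"):
    d=r.snapshot(n);pickle.dump(d,open(f"{n}4.pkl","wb"))
save("pics/g4.png",tile(load("side4.pkl"),175,165,68,50,6),tile(load("top4.pkl"),235,130,32,60,9))
save("pics/g4b.png",tile(load("side4.pkl"),190,200,90,120,4),tile(load("top4.pkl"),100,160,85,80,4))
```

```text
12.5833 0.08752327047182083 [ 0.13232636 -0.89577265  0.13718625]
14.5167 [30.   0.4 80.  -0.  99.6 32.5] [0.47594019 0.31450803 0.35934671] [-1.79979125e+02  4.38505409e-02  8.75856288e+01] [ 0.00130868 -0.05232866 -0.24247172]
(556, 764, 3)
(496, 768, 3)
```

View pics/g4.png

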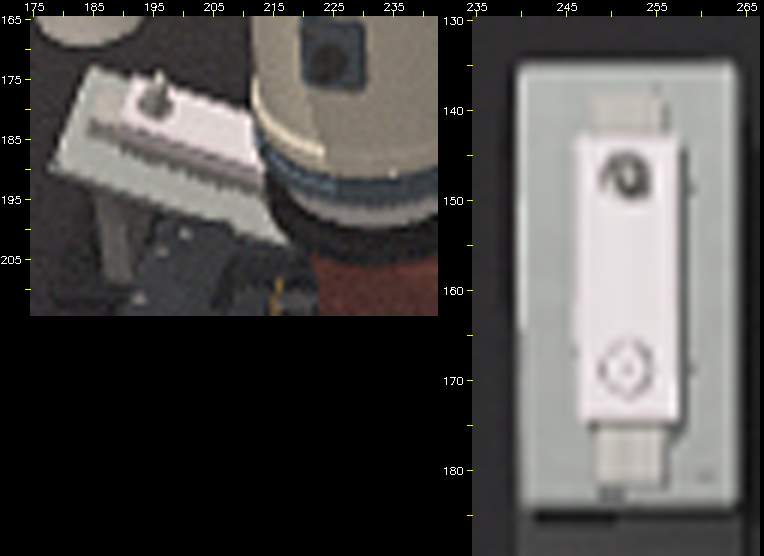

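View pics/g4b.png

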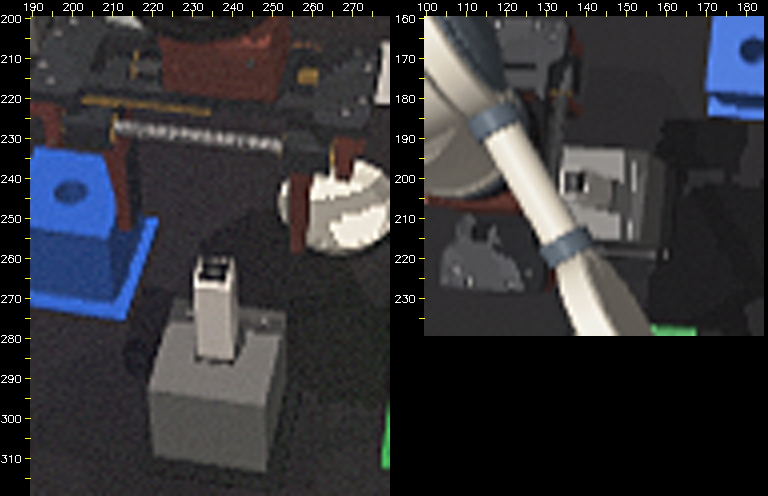

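The coupon lies straight on the strip with the peg through the eye (top 252,148) and the ring at top (251.8,168.7). The probe stands between the open jaws; gripping it.

Run:
```python
from h import *
from station import r
t=load("top4.pkl")
def onpl(uv,h):
    R=np.array(t["R"]);C=-R.T@t["t"];v=R.T@np.array([(uv[0]-t["cx"])/t["fx"],(uv[1]-t["cy"])/t["fy"],1])
    c=PR.inv().apply(C-PO);w=PR.inv().apply(v);return c+w*(h-c[2])/w[2]
for nm,uv in(("mark",(251.8,168.7)),("up end",(251.8,142.4)),("low end",(251.8,174.6)),("LT",(246.3,143)),("LB",(246.7,174)),("RT",(257.3,143)),("RB",(257.6,174))): print(nm,onpl(uv,.009).round(4))
H=np.array([.4755,.3152])
r.servo_line([*H,.30],speed=.2);r.servo_line([*H,.268],speed=.08)
s=r.sense();print(s["clock"],s["tcp_pos"])
r.grab(squeeze=35);s=r.sense();print(s["clock"],s["opening"],s["contact_force"],s["torque"])
r.servo_line([*H,.268+.085],speed=.15);r.wait(.2);s=r.sense();print(s["clock"],s["opening"],s["contact_force"],s["tcp_pos"],s["orientation"])
for n in("side","top"):
    d=r.snapshot(n);pickle.dump(d,open(f"{n}5.pkl","wb"))
save("pics/g5.png",tile(load("side5.pkl"),190,200,90,120,4),tile(load("top5.pkl"),100,160,85,80,4))
```

```text
mark [-0.0701  0.0005  0.009 ]
up end [0.0136 0.     0.009 ]
low end [-0.0892  0.0006  0.009 ]
LT [0.0118 0.0174 0.009 ]
LB [-0.0872  0.017   0.009 ]
RT [ 0.0116 -0.0174  0.009 ]
RB [-0.0874 -0.018   0.009 ]
15.6167 [0.47541288 0.3151924  0.26752195]
16.6417 0.021988158864544676 [ 0.57215204 -0.39593615 -1.29713321] [-0.07285575 -0.06615163  0.00384037]
17.5583 0.021817675254537965 [ 1.51649447e-01  2.95344411e-06 -1.39715422e+00] [0.47536562 0.3151609  0.35133906] [-1.79867161e+02  8.28927870e-02  8.77008323e+01]
(496, 768, 3)
```

View pics/g5.png

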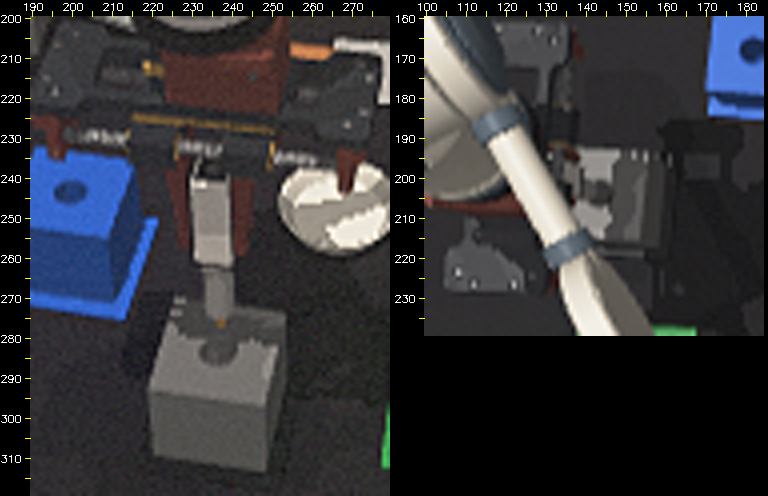

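Run:
```python
from h import *
from station import r
M=[-.070,.0005];o=tool_or(-90)
print(o,proj(load("side5.pkl"),np.array([.4754,.3152,.0923])))
A=pan([*M,.0085+.259+.04]);print(A,r.inverse_kinematics(A,o))
r.servo_line([.4755,.3152,.42],speed=.2)
r.reach(A,o);r.wait(.3);s=r.sense();print(s["clock"],s["joints"].round(1),s["tcp_pos"],s["orientation"],s["contact_force"],s["opening"], PR.inv().apply(s["tcp_pos"]-PO).round(4))
for n in("side","top"):
    d=r.snapshot(n);pickle.dump(d,open(f"{n}6.pkl","wb"))
save("pics/g6.png",tile(load("side6.pkl"),175,120,85,90,6),tile(load("top6.pkl"),235,130,32,60,6))
```

```text
[160.    0.   90.9] [236.49535783 277.22690254]
[ 0.48806356 -0.02878522  0.36031407] [ -8.4569612  -21.43509746 100.22371172   3.22339959  81.47009655
  -9.280386  ]
19.7667 [ -8.4 -21.4 100.2   3.2  81.5  -9.3] [ 0.48826735 -0.02817186  0.3604009 ] [ 1.60004100e+02 -6.83944339e-03  9.09672260e+01] [ 0.58783234  0.33405707 -1.55986754] 0.021869413914471048 [-0.0698  0.0011  0.3075]
(556, 770, 3)
```

View pics/g6.png

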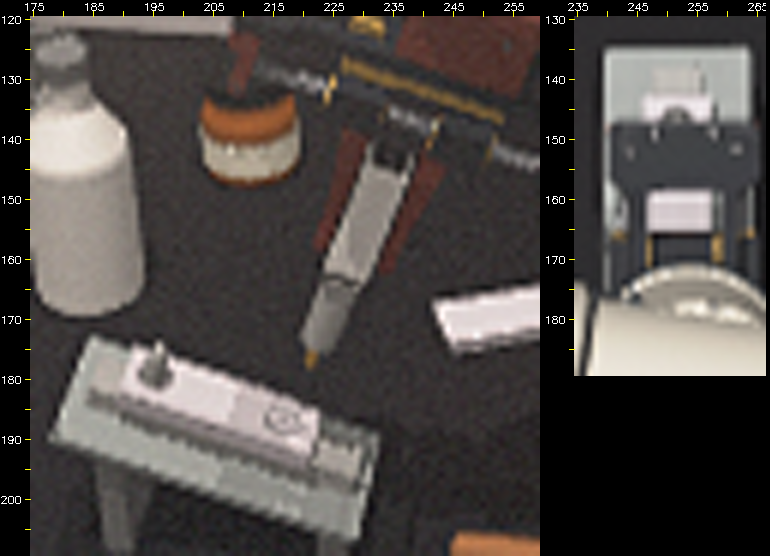

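Run:
```python
from h import *
s=load("side6.pkl");t=load("top4.pkl")
T=np.array([0.48826735,-0.02817186,0.3604009]);R=Ro.from_euler('xyz',[160.004,0,90.967],degrees=True)
for d in (.128,.163+.035,.163+.08,.259): print(d,proj(s,T+R.apply([0,0,d])).round(1))
X,e=tri([s,t],[(217.0,186.5),(251.8,168.7)]);print(X,e,PR.inv().apply(X-PO))
for p in ([-.070,.0005,.0085],[-.07,.0005,.010]):print(proj(s,pan(p)),proj(t,pan(p)))
save("pics/g6z.png",tile(s,205,135,45,58,10))
```

```text
0.128 [234.  143.8]
0.198 [226.5 162.6]
0.243 [222. 174.]
0.259 [220.5 177.9]
[ 0.58945988 -0.02714211  0.08271331] 0.021772145641733687 [-0.06965118  0.00055025  0.01195648]
[216.8110546 187.3444792] [251.79799893 168.64037478]
[216.95054596 186.99190006] [251.80540729 168.70366739]
(596, 484, 3)
```

View pics/g6z.png

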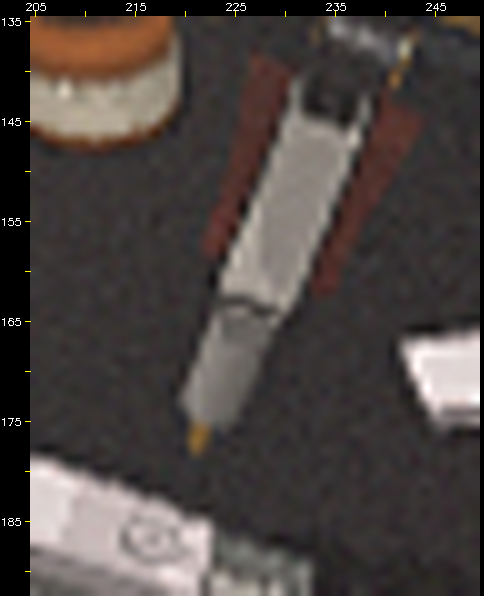

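Run:
```python
from h import *
from station import r
M=[-.070,.0005];o=tool_or(-90)
r.servo_line(pan([*M,.0085+.259+.007]),o,speed=.08);r.wait(.3);s=r.sense();q=PR.inv().apply(s["tcp_pos"]-PO);print(s["clock"],q.round(4),s["orientation"],s["contact_force"])
for n in("side","top"):
    d=r.snapshot(n);pickle.dump(d,open(f"{n}7.pkl","wb"))
d=load("side7.pkl")
R=Ro.from_euler('xyz',s["orientation"],degrees=True)
for k in (.128,.163+.035,.163+.08,.259): print(k,proj(d,s["tcp_pos"]+R.apply([0,0,k])).round(1))
save("pics/g7z.png",tile(d,200,145,45,55,10),tile(load("top7.pkl"),240,135,25,50,10))
```

```text
20.725 [-0.0698  0.0005  0.275 ] [1.59946916e+02 9.23516688e-03 9.08948873e+01] [-0.42555744  0.0306686  -1.65017414]
0.128 [230.5 152.5]
0.198 [223.3 170.7]
0.243 [218.9 181.7]
0.259 [217.4 185.5]
(566, 768, 3)
```

View pics/g7z.png

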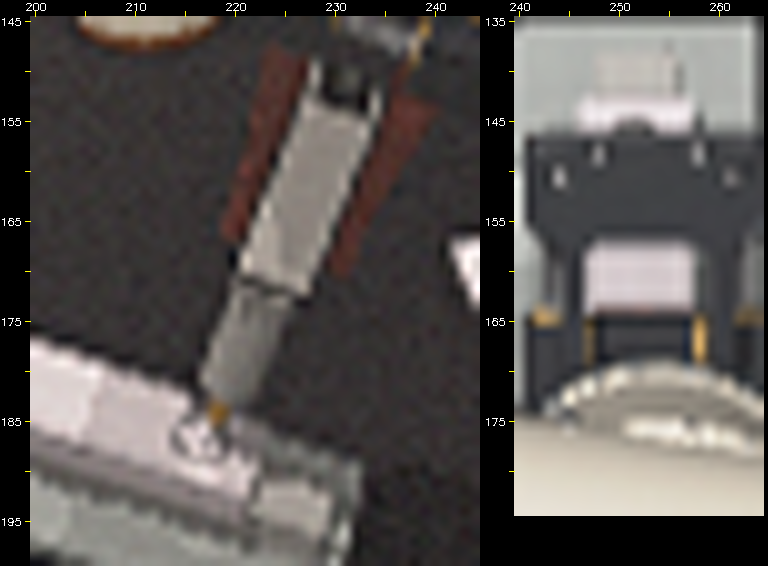

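Run:
```python
from h import *
from station import r
M=[-.0683,.0007];o=tool_or(-90)
z=.0085+.259+.007
r.servo_line(pan([*M,z]),o,speed=.03);r.wait(.2)
def fz(n=8):
    f=[]
    for _ in range(n):
        f.append(PR.inv().apply(r.sense()["contact_force"]));r.wait(.02)
    return np.mean(f,0),np.std(f,0)
f0,sd=fz(15);print(f0.round(2),sd.round(2))
for i in range(1,9):
    r.servo_line(pan([*M,z-.0015*i]),o,speed=.02);r.wait(.05)
    f,_=fz(10);s=r.sense();print(round(s["clock"],2),PR.inv().apply(s["tcp_pos"]-PO).round(4),(f-f0).round(2))
    if f[2]-f0[2]>1.5: break
for n in("side","top"):
    d=r.snapshot(n);pickle.dump(d,open(f"{n}8.pkl","wb"))
save("pics/g8z.png",tile(load("side8.pkl"),200,145,45,55,10),tile(load("top8.pkl"),240,135,25,50,10))
```

```text
[-0.47  0.15 -1.6 ] [0.42 0.44 0.59]
21.99 [-0.0683  0.0007  0.273 ] [0.04 0.09 0.19]
22.46 [-0.0683  0.0007  0.2715] [0.27 0.06 0.05]
22.93 [-0.0683  0.0007  0.27  ] [ 0.1  -0.1   0.11]
23.39 [-0.0683  0.0007  0.2685] [ 0.03 -0.08  0.16]
23.86 [-0.0683  0.0007  0.267 ] [-0.05 -0.05  0.1 ]
24.32 [-0.0682  0.0007  0.2657] [ 0.25 -0.31  1.61]
(566, 768, 3)
```

View pics/g8z.png

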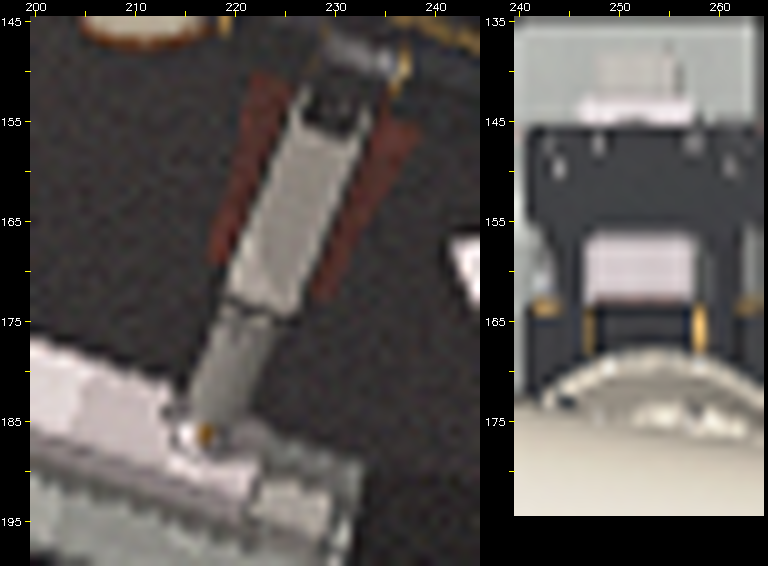

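The brass tip (side 217.0,186.4) sits within the ring (centre about 216.7,186.7) and has just touched. Pushing in steps to half-way while watching the force.

Run:
```python
from h import *
from station import r
M=[-.0683,.0007];o=tool_or(-90)
f0=np.array([-.47,.15,-1.6])
f0z=-1.6+.12
zs=[];fs=[]
for z in (.2645,.263,.2615,.260):
    r.servo_line(pan([*M,z]),o,speed=.015);r.wait(.1)
    f=[];p=[]
    for _ in range(25):
        s=r.sense();f.append(PR.inv().apply(s["contact_force"]));p.append(PR.inv().apply(s["tcp_pos"]-PO));r.wait(.02)
    f=np.mean(f,0);p=np.mean(p,0);zs.append(p[2]);fs.append(f[2]-f0z);print(round(s["clock"],2),p.round(4),(f-f0).round(2),s["opening"])
    if fs[-1]>3.6: break
a=np.polyfit(zs,fs,1);print(a,"zero-depth z (1N):",(1-a[1])/a[0],"fixed-slope:",np.mean(np.array(zs)+(np.array(fs)-1)/250))
for n in("side","top"):
    d=r.snapshot(n);pickle.dump(d,open(f"{n}9.pkl","wb"))
save("pics/g9z.png",tile(load("side9.pkl"),200,145,45,55,10),tile(load("top9.pkl"),240,135,25,50,10))
```

```text
25.18 [-0.0683  0.0007  0.2645] [ 0.45 -0.15  1.81] 0.021747435162860724
25.94 [-0.0683  0.0007  0.263 ] [-0.06 -0.36  2.13] 0.021867414817852263
26.71 [-0.0683  0.0007  0.2616] [ 0.31 -0.3   2.43] 0.021961711338706866
27.48 [-0.0683  0.0007  0.2601] [ 0.44 -0.38  2.86] 0.021904078255183347
[-231.39194148   62.88069745] zero-depth z (1N): 0.2674280575902396 fixed-slope: 0.2670456478144396
(566, 768, 3)
```

View pics/g9z.png

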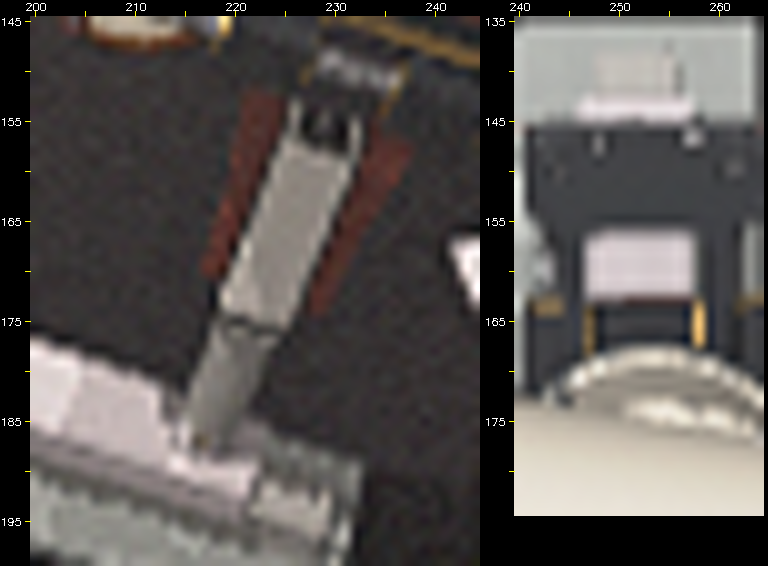

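Run:
```python
from h import *
a=load("top0.pkl")["frame"];b=load("top9.pkl")["frame"];c=load("side0.pkl")["frame"];d=load("side9.pkl")["frame"]
f=lambda p,q:np.vstack([p,cv2.absdiff(p,q),])
save("pics/full.png",cv2.resize(b[:,:,::-1],(398,299)),cv2.resize(d[:,:,::-1],(398,299)))
```

```text
(299, 804, 3)
```

View pics/full.png

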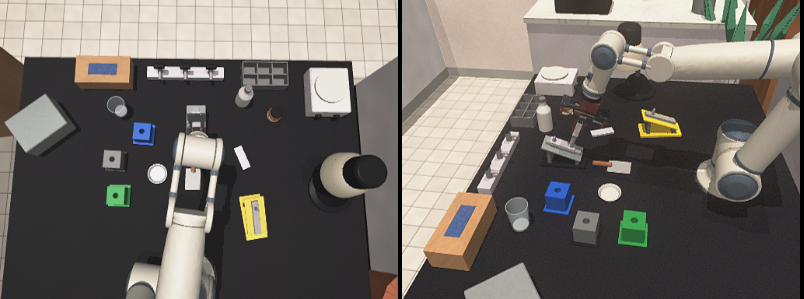

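Everything else is where it was: bottle, jar, beaker, dish, spatula, blank and the look-alikes. Handing in.

Run:
```python
from station import r
s=r.sense();print(s["clock"],s["contact_force"],s["opening"]);print(r.hand_in())
```

```text
27.5917 [-1.43438753  0.46023495  1.06820083] 0.0219042973181836
the job is handed in; nothing more can be done
None
```

The coupon hangs by its eye on the peg of the grey rest and has been let go. I handed in at 27.6 s with the probe still held and pressed in the engraved ring; no verdict was reported.

- **Coupon:** the last clear picture, before pressing, showed it straight down the slope to within about 0.5°. The eye's centre was about 2 mm below the peg's axis. The seating contact came 1–2 mm lower than my image fit predicted, within calibration error. The coupon touched the strip with about 7 N, mostly square to it.
- **Probe:** square to the slope to about 0.1° by the arm's reported pose. Contact was at about 0.267 m and the final position 0.2601 m along the slope normal, so the tip is about 6.9 mm in. The averaged force was about 2.75 N, against 2.75 N expected half-way.
- **Tip position:** the side camera showed the tip about 2 mm lower down the slope than the arm's pose predicted. I moved it 1.5 mm up the slope, and it then appeared within about 1 mm of the ring's centre. The top camera could not confirm this because the gripper hid the ring.
- **Other things:** the beaker, bottle, jar, dish, spatula, blank and look-alikes appeared unmoved in the last pictures.

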